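# Clamp a casting mould shut

## Robot

A 6-joint arm with a two-finger parallel gripper is mounted at the origin on the work surface. World frame = base frame: x ahead of the robot, y to its left, z up, the work surface at z = 0. Lengths are in m, angles in degrees, forces in N, time in s.
With the tool pointing down it reaches from about 0.35 to 0.875 m from the base axis. Payload 4.2 kg.
Tool frame: the origin (TCP) lies midway between the tips of the shut fingers; the grasp point (between the pads) lies 19 mm behind it; z points along the fingers, y is the line along which they close (so a half turn about z gives the same grasp; the last joint's range is limited). The gripper opens to 87 mm and grips with 3 to 60 N. Pads are 19 mm wide; open, the fingers measure 117 mm over their backs; the gripper's body (75 mm by 190 mm) begins 51 mm behind the grasp point.
Start: joints at [90.848, 22.042, 0.453, 0, -68.411, -14.817], TCP at [0.151, 0.607, 0.223] pointing down, gripper open.
Joint ranges: [-179.83, 179.83], [-69.29, 118.12], [-61.27, 80.66], [-181.25, 117.63], [-171.15, -9.14], [-177.46, 177.46]. Speed limits (degrees/s): [159.86, 159.86, 180, 180, 180, 180].

## Interface

Orientations are given as [roll, pitch, yaw] about the fixed x, y, z axes, in that order (R = Rz(yaw) Ry(pitch) Rx(roll)).
In Python, from workcell import env gives the robot as it stands. The module is installed in compiled form; this text tells all that it offers. Calls block until the motion is done:
- env.goto(position, orientation): joint-space move of the TCP to a pose.
- env.move_straight(position, rotation=None, rate=0.15, force_limit=None): straight line of the TCP; rotation=None keeps the orientation; rate is the mean speed in m/s. With force_limit (N) it stops when the force on the tool has changed by that much, and returns True; else False.
- env.set_joints(angles): joint-space move.
- env.gripper_to(opening, grasp_force=None): opening from 0.0 (shut) to 1.0 (fully open); grasp_force is the grip in N (None keeps the last); returns when the fingers have stopped.
- env.dwell(seconds).
- env.inverse_kinematics(position, orientation): joint angles nearest the present ones, or None.
- env.read_state(): the state.
- env.grab_frame(name): name is "scene" or "top"; returns a dict with "image" (400x640x3 uint8, blue, green, red), "fx", "fy", "cx", "cy" (pixels), "D" ([k1, k2, p1, p2, k3] as OpenCV has them; the pictures are not rectified), "position" and "orientation" of the camera in the world. Camera axes: x right, y up, looking along -z (the intrinsics and any distortion apply to the point x, -y, -z); pixel columns grow to the right and rows downward; lengths in m; the calibration is good to about 2 mm. A picture is of the moment at which its call begins. There is no depth.
A pose or a line that the arm cannot do raises env.Unreachable and nothing moves.
- env.close_job(): hands the job in; it is judged then, once.
Trained networks look in a picture, given as the dict that the camera call returned (one of the last four; its "shot" number tells which), for a name from the list of things; names that differ only in an ending like _2 or _b are one class to them, and where a whole thing is asked for, a point or a joint stands for the part that bears it (a point fixed in the world has none). Each returns a list of dicts, best first, with "score" (0 to 1); they miss things now and then, are a little off and sometimes report something else, mostly with a low value. They report only what shows in the picture. A call takes as long as a camera call. They do not tell look-alikes from the thing itself.
- env.search_frame(picture, thing): "xyz" ([x, y, z] in m, in world coordinates, good to about 4 mm: the middle of the surface that is visible of it).
- env.trace(picture, thing): "mask" (400x640 bool, what is visible of it).
The state is a dict: "clock": time; "joint_positions": joint angles; "qvel": joint speeds; "joint_torque": joint torques, N m; "position": TCP position; "tool_rot": TCP orientation; "force": force on the tool from outside, world axes, zero at the start; "wrist_torque": the same for the moment, N m; "opening": opening from 0.0 (shut) to 1.0 (fully open); "finger_force": force on a finger pad.
Only numpy, scipy, OpenCV 4.12 (cv2) and the standard library are available. Lean on these libraries where they do the work, as an engineer would, in place of code of your own. Each camera call takes 0.05 s, during which the arm holds its last target. There are 200 camera calls.

## Task

Get the two-part plaster mould clamped for casting: push the swung-aside clamp strap round over the mould with the back of a finger until it is fully home against its stop post, and only then push the cam lever on top of the strap all the way down so that the rubber foot presses on the mould. Do not shift or lift the mould halves and leave the pottery, tools and bottles around it where they are; take the hand away at the end.

Things in the scene. Friction and masses are not known exactly. Their poses are not given: they have to be found in the camera images.
- fixture: plywood board 300 x 170 x 18 mm fixed to the bench, carrying the clamp and mould. Origin on the bench plane, nearly below the mould's centre; z up, x along the closed strap towards the pivot post (round, 26 mm, at x = +95, y = 0). Stop post: upright 26 x 12 mm at x = -115, y = -23.5, top 140 mm over the bench; the strap meets its +y face
- strap (a joint): strap angle about its vertical pivot, rad: 0 = fully aside on the board's +y side, 1.30 = fully home across the mould, against the stop post. Grows counter-clockwise from above; at q the strap points from the pivot at angle 1.842 + q from the board's +x. Light friction (0.15 N m), no spring: stays where left; starts at 0 to 0.25
- strap_pivot (a point): point on the strap's pivot axis at the height of the strap's top face (138 mm above the bench). This point's frame is the strap's: x along the strap from pivot to free end, z up
- strap_end (a point): top face centre line of the strap, 190 mm from the pivot axis, 45 mm short of the free end: the place to push sideways. Aluminium bar 34 mm wide, 20 tall (118 to 138 mm above the bench). The mould never lies below this place, only bench or board and perhaps the cast cup (60 mm tall)
- lever (a joint): cam lever angle about its level pin, rad: 0 = open, raised 0.90 rad above level, leaning towards the strap's free end; 0.90 = fully down, level along the strap. Stiff (0.2 N m friction, no spring; 3 to 8 N at the grip), stays where left; starts at 0 to 0.2. Turns in the upright plane of the strap's centre line, carried by the strap
- lever_pin (a point): centre of the lever's pin, on the strap's centre line 75 mm from the pivot axis, 152 mm above the bench; 10 mm bosses beside it, top 160 mm above the bench
- lever_grip (a point): on the lever's centre line 75 mm from its pin, in the middle of the black round grip: 18 mm thick, reaching from about 46 to 95 mm from the pin. Nearer the pin the lever is a steel bar 14 mm wide, 9 mm thick. This point's x points along the lever away from the pin
- foot: black rubber pressure foot, 28 mm across, below the strap under the lever pin. It starts 8 mm above the mould and the lever drives it down as it closes (10 mm per rad), so that it presses on the mould over about the last 0.1 rad. Origin: centre of its underside
- mould_top: upper half of the white plaster mould, 120 x 110 x 45 mm (x by y by z), loose, with two pour holes; top 108 mm above the bench. Origin: centre of its underside
- mould_low: lower half of the mould, 120 x 110 x 45 mm, loose, standing on the board. Origin: centre of its underside
- cast_cup: unfired white cup, 64 mm across the rim, 60 tall, standing near the open side of the clamp; bystander, leave alone. Origin: centre of its underside
- mug: brown clay mug with a handle, 76 mm across, 75 tall, standing beside the mould on the stop-post side; bystander, leave alone. Origin: centre of its underside
- squeeze_bottle: white plastic bottle, 60 mm across, 170 tall; bystander. Origin: centre of its underside
- slip_jar: small glass jar, 68 mm across, 90 tall; bystander. Origin: centre of its underside
- spatula: spatula lying on the bench; bystander. Origin: about the middle of its length, on the bench
- brush: brush lying on the bench; bystander. Origin: about the middle of its length, on the bench
- bowl: white bowl, 130 mm across, 50 tall; bystander. Origin: centre of its underside
Mind the look-alikes: they are no part of the job. What is shaped like the mould_top but brown or yellow is not meant.

How it is judged (in metres and radians):
On the way, in this order (a step that is already met when the one before it is completed fails the run):
1. the strap is home against its stop post while the lever still stands up (value of joint strap above 1.24 rad and value of joint lever below 0.5 rad), for 0.2 s.
2. the lever is pushed fully down with the strap home (value of joint strap above 1.24 rad and value of joint lever above 0.84 rad), for 0.2 s.
At the end, for the whole second after the job is handed in: Strap home (within 0.06 rad of its stop), lever fully down (within 0.06 rad), the foot pressing on the upper mould half with more than 2 N, both halves within 12 mm of where they stood, every bystander within 30 mm of where it stood (all of step 2 and contact force between foot and mould_top above 2 N and distance of each of mould_top, mould_low from where it was at the start of the episode below 0.012 m and distance of each of cast_cup, mug, squeeze_bottle, slip_jar, spatula, brush, bowl from where it was at the start of the episode below 0.03 m); the robot touches nothing.
It fails at once if the lever is pushed down before the strap is home (value of joint lever above 0.5 rad and value of joint strap below 1.2 rad).
It fails at once if a mould half is shifted or lifted by more than 12 mm (distance of any of mould_top, mould_low from where it was at the start of the episode above 0.012 m).
It fails at once if a bystander is moved, lifted or knocked by more than 30 mm (distance of any of cast_cup, mug, squeeze_bottle, slip_jar, spatula, brush, bowl from where it was at the start of the episode above 0.03 m).
It also fails if it takes over 48 s, if anything falls off the work surface, if the arm or the gripper's body presses on something with over 40 N, if the wrist force passes 120 N, or if a joint passes its speed limit or range.

## Working session

There is one attempt and no reset: what is moved stays moved. The work goes in short steps, each a Python script; the robot and the scene stay as the last script left them, time stands still between calls to the robot, and variables do not carry over. Pictures are saved under pics/ and viewed, at most 10 in all, crops included, and the job is handed in when it is done.

```bash
mkdir -p pics
python3 - <<'E'
from workcell import env
import cv2,numpy as np
for n in ("scene","top"):
    f=env.grab_frame(n); cv2.imwrite(f"pics/a_{n}.png",f["image"])
    print(n,f["position"],f["orientation"],f["fx"],f["fy"],f["cx"],f["cy"],f["D"])
    for t in ["fixture","strap","strap_pivot","strap_end","lever_pin","lever_grip","mould_top","mould_low","cast_cup","mug","squeeze_bottle","slip_jar","bowl","foot"]:
        print(t,[(np.round(d["xyz"],3).tolist(),round(d["score"],2)) for d in env.search_frame(f,t)[:3]])
print(env.read_state())
E
```

```text
scene [ 1.49479998 -0.37266813  1.01705084] [51.45149994  0.16981039 71.31181769] 515.2159549642395 515.2159549642395 313.9620736459554 198.35559352072855 [-0.0509701  0.         0.         0.         0.       ]
fixture [([0.595, 0.042, 0.019], 0.9)]
strap [([0.582, 0.125, 0.137], 0.65), ([0.597, 0.044, 0.019], 0.48), ([0.51, 0.38, 0.061], 0.35)]
strap_pivot [([0.58, 0.122, 0.134], 0.68)]
strap_end [([0.579, 0.122, 0.138], 0.58), ([0.296, -0.38, -0.002], 0.57)]
lever_pin [([0.567, 0.132, 0.186], 0.78), ([0.583, 0.123, 0.137], 0.64), ([0.59, -0.0, 0.038], 0.53)]
lever_grip [([0.568, 0.134, 0.183], 0.65), ([0.512, 0.382, 0.06], 0.27)]
mould_top [([0.396, -0.189, 0.045], 0.85), ([0.296, 0.204, 0.043], 0.74), ([0.547, 0.021, 0.111], 0.63)]
mould_low [([0.593, -0.001, 0.04], 0.8), ([0.512, 0.383, 0.06], 0.25)]
cast_cup [([0.535, 0.178, 0.036], 0.7)]
mug [([0.59, -0.096, 0.047], 0.59)]
squeeze_bottle [([0.605, 0.389, 0.088], 0.89)]
slip_jar [([0.511, 0.381, 0.06], 0.63)]
bowl [([0.614, -0.442, 0.025], 0.57)]
foot [([0.509, 0.38, 0.062], 0.34)]
top [ 0.30197303 -0.02247584  1.30404028] [  7
[... 882 characters left out ...]
2], 0.67)]
{'clock': 1.5, 'joint_positions': array([ 9.08483334e+01,  2.20408976e+01,  4.50904345e-01, -1.17853994e-03,
       -6.84101655e+01, -1.48177389e+01]), 'qvel': array([-0.06830165, -0.03065891, -0.03372088, -0.06291282, -0.02710074,
        0.00668118]), 'joint_torque': array([-2.50929106e-04, -3.90464616e+01,  1.87614423e+01,  4.22450379e+00,
        1.54189509e-02, -2.59124562e-05]), 'position': array([0.15083113, 0.60649348, 0.22254348]), 'tool_rot': array([ 1.79999566e+02,  1.01880626e-03, -1.39698391e+01]), 'force': array([-0.50066931, -0.63597905, -0.3326099 ]), 'wrist_torque': array([-0.01554805, -0.01963264,  0.03977744]), 'finger_force': 0.0, 'opening': 0.9990910763640574}
```

View pics/a_top.png

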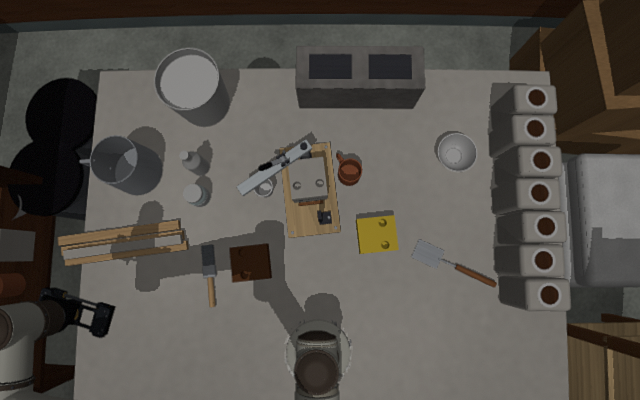

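View pics/a_scene.png

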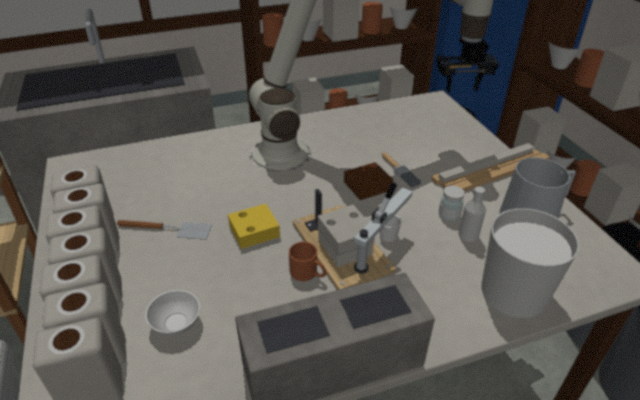

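The top view shows the board at about (283-340, 140-237), pivot at (304,147), strap free end at (243,187), stop post at (324,217) and the cup under the strap at (265,188). The mug is at (349,170). The brown and yellow blocks are decoys.

```bash
cat > h.py <<'E'
from workcell import env
import cv2,numpy as np
from scipy.spatial.transform import Rotation as R
def K(f): return np.array([[f["fx"],0,f["cx"]],[0,f["fy"],f["cy"]],[0,0,1.]])
def Rc(f): return R.from_euler("xyz",f["orientation"],degrees=True).as_matrix()@np.diag([1,-1,-1])
def back(f,px,z):
    u=cv2.undistortPoints(np.array(px,float).reshape(-1,1,2),K(f),np.array(f["D"])).reshape(-1,2)
    d=np.c_[u,np.ones(len(u))]@Rc(f).T; c=np.array(f["position"])
    return c+d*((z-c[2])/d[:,2])[:,None]
def proj(f,P):
    M=Rc(f).T; p=cv2.projectPoints(np.array(P,float).reshape(-1,3),cv2.Rodrigues(M)[0],-M@np.array(f["position"]),K(f),np.array(f["D"]))[0]
    return p.reshape(-1,2)
E
python3 - <<'E'
from h import *
t=env.grab_frame("top"); s=env.grab_frame("scene")
m=env.trace(t,"fixture")
if m:
    ys,xs=np.nonzero(m[0]["mask"]); P=back(t,np.c_[xs,ys],.018)[:,:2]*1000
    r=cv2.minAreaRect(P.astype(np.float32)); print("fix",m[0]["score"],r)
m=env.trace(t,"strap")
if m:
    ys,xs=np.nonzero(m[0]["mask"]); P=back(t,np.c_[xs,ys],.138)[:,:2]*1000
    print("strap",m[0]["score"],cv2.minAreaRect(P.astype(np.float32)),cv2.fitLine(P.astype(np.float32),cv2.DIST_HUBER,0,.01,.01).ravel())
a=cv2.resize(t["image"][125:245,225:365],None,fx=5.5,fy=5,interpolation=cv2.INTER_CUBIC)
a=cv2.resize(t["image"][125:245,225:365],None,fx=5,fy=5,interpolation=cv2.INTER_CUBIC)
b=cv2.resize(s["image"][170:300,280:430],None,fx=4.5,fy=4.5,interpolation=cv2.INTER_CUBIC)
cv2.imwrite("pics/b_top.png",a);cv2.imwrite("pics/b_scene.png",b)
E
```

```text
fix 0.95 ((513.9610595703125, 108.95246887207031), (316.4529113769531, 320.42303466796875), 7.262119293212891)
strap 0.74 ((566.4405517578125, 137.09910583496094), (47.14898681640625, 252.39263916015625), 35.28556442260742) [  0.5760712  -0.8173995 561.87164   135.1973   ]
```

View pics/b_top.png

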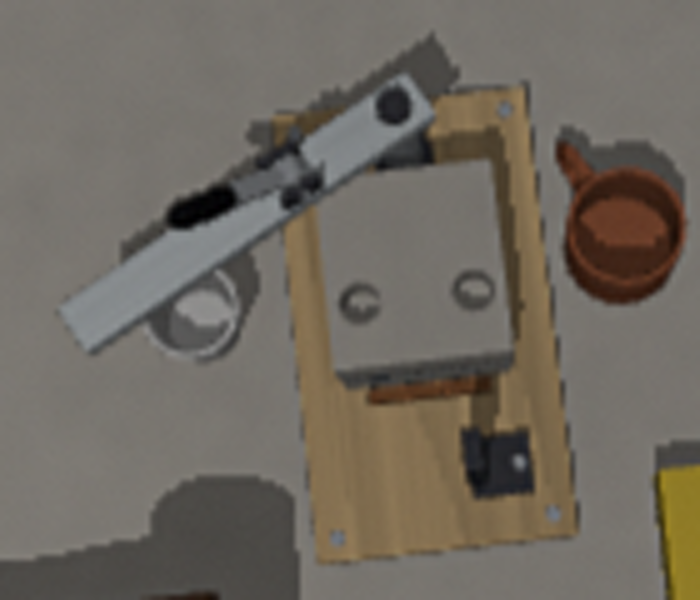

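View pics/b_scene.png

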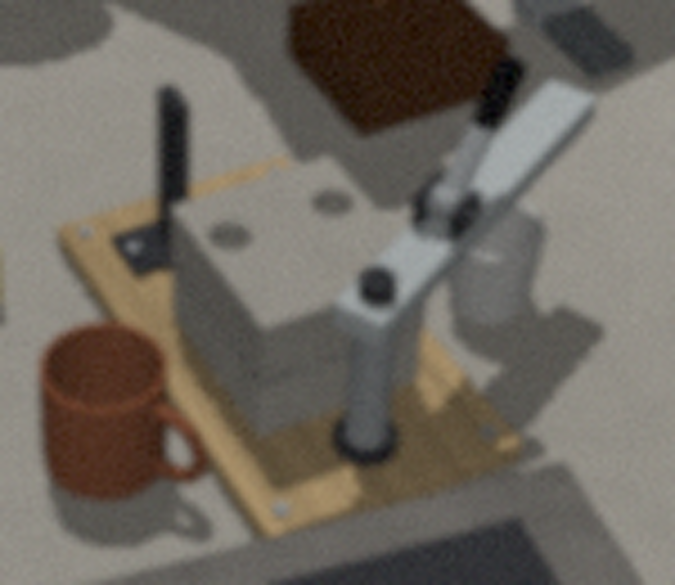

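Zoomed, the top crop shows the board corners at (525,85), (578,533) and (317,563), the pivot cap at (393,103) and the strap end at about (75,333). The lever stands up and leans towards the free end.

Run:
```python
from h import *
import json
t=env.grab_frame("top"); s=env.grab_frame("scene")
ct=lambda p:[225+p[0]/5,125+p[1]/5]
cs=lambda p:[280+p[0]/4.5,170+p[1]/4.5]
c=back(t,[ct(p) for p in [(525,85),(578,533),(317,563)]],.018)[:,:2]
print("len",np.linalg.norm(c[0]-c[1]),np.linalg.norm(c[1]-c[2]))
ctr=(c[0]+c[2])/2; d=c[0]-c[1]; th=np.arctan2(d[1],d[0]); ex=np.array([np.cos(th),np.sin(th)]); ey=np.array([-ex[1],ex[0]])
print("ctr",ctr,"th",np.degrees(th))
piv=np.r_[back(t,[ct((393,103))],.143)[0,:2]]; pivs=back(s,[cs((378,285))],.143)[0,:2]
e=back(t,[ct((58,313)),ct((93,353))],.138)[:,:2].mean(0)
es=back(s,[cs((553,80)),cs((593,100))],.138)[:,:2].mean(0)
post=back(t,[ct((474,450))],.14)[0,:2]; posts=back(s,[cs((173,95))],.14)[0,:2]
pv=(piv+pivs)/2
for n,v in [("piv",piv),("pivs",pivs),("end",e),("ends",es),("post",post),("posts",posts)]:
    print(n,v,"board rel piv:",[(v-pv)@ex,(v-pv)@ey],"rel ctr",[(v-ctr)@ex,(v-ctr)@ey])
for a,b in((piv,e),(pivs,es)):
    w=b-a; print("q",np.arctan2(w[1],w[0])-th-1.842,np.linalg.norm(w))
```

```text
len 0.2987720914527594 0.1690960033913364
ctr [0.51532401 0.03189979] th 6.998943071834729
piv [0.62647863 0.04632083] board rel piv: [np.float64(-0.0014542140892572814), np.float64(-0.0016812098874422643)] rel ctr [np.float64(0.11208355524618267), np.float64(0.0007692745468523985)]
pivs [0.62895567 0.05001259] board rel piv: [np.float64(0.0014542140892573924), np.float64(0.0016812098874422578)] rel ctr [np.float64(0.11499198342469735), np.float64(0.004131694321736919)]
end [0.48607707 0.2337201 ] board rel piv: [np.float64(-0.11797476176872596), np.float64(0.2014297079698233)] rel ctr [np.float64(-0.004436992433285995), np.float64(0.20388019240411795)]
ends [0.49793174 0.23742221] board rel piv: [np.float64(-0.10575731532746421), np.float64(0.20365973169690366)] rel ctr [np.float64(0.007780454007975728), np.float64(0.20611021613119831)]
post [ 0.41840386 -0.00456717] board rel piv: [np.float64(-0.21417924377457712), np.float64(-0.02683589148679405)] rel ctr [np.float64(-0.10064147443913714), np.float64(-0.02438540705249939)]
posts [ 4.24721229e-01 -2.98804053e-04] board rel piv: [np.float64(-0.20738884661510806), np.float64(-0.023369104422992913)] rel ctr [np.float64(-0.0938510772796681), np.float64(-0.02091861998869825)]
q 0.24963756759136313 0.23416037876708393
q 0.21678439794652338 0.2286692705900984
```

```bash
cat >> h.py <<'E'
PIV=np.array([.628,.048]); TH=np.radians(7.0)
def push(q,off,r=.208,z=.119):
    a=TH+1.842+q; u=np.array([np.cos(a),np.sin(a)]); t=np.array([-u[1],u[0]])
    yaw=(np.degrees(a)+180+180)%360-180
    return np.r_[PIV+r*u-off*t,z],[180,0,yaw]
E
python3 - <<'E'
from h import *
p,o=push(.23,.048); print(p,o)
for q in (.23,.8,1.3): print(q,np.round(env.inverse_kinematics(*push(q,.032)),1))
x=env.read_state()["position"]
env.move_straight([x[0],x[1],.32],rate=.25); env.gripper_to(0)
env.goto([p[0],p[1],.30],o); env.move_straight(p,rate=.15,force_limit=15)
s=env.read_state(); print(s["position"],s["force"],s["clock"],s["opening"])
a=env.grab_frame("scene")["image"][130:330,250:500]; b=env.grab_frame("top")["image"][110:260,210:397]
cv2.imwrite("pics/c.png",np.hstack([cv2.resize(a,(400,320)),cv2.resize(b,(400,320))]))
E
```

```text
[0.54554551 0.2448991  0.119     ] [180, 0, np.float64(-54.283144848893414)]
0.23 [ 39.8  23.3 -13.8   0.  -53.   -4.1]
0.8 [ 38.9  13.6 -28.8   0.  -47.6  29.5]
1.3 [ 29.7   8.8 -35.2   0.  -45.9  67.3]
[0.54609776 0.24530328 0.11997752] [-0.00351496  1.05019777  0.57220402] 7.1583 0.004463690719578751
```

View pics/c.png

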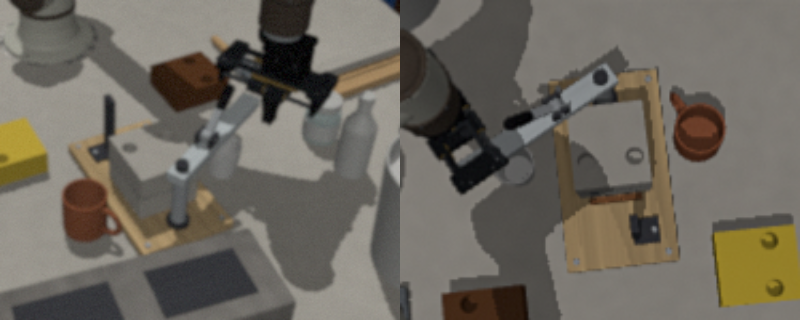

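The shut fingers are down on the outer side of the strap near its free end, and the body is clear of the lever. Now pushing.

Run:
```python
from h import *
for q in list(np.arange(.3,1.25,.12))+[1.25,1.3,1.34,1.38,1.42]:
    hit=env.move_straight(*push(q,.032),rate=.12 if q<1.2 else .05,force_limit=10 if q>1.2 else 15)
    s=env.read_state(); print(round(q,2),hit,np.round(s["force"],1),np.round(s["position"],3),round(s["clock"],1))
    if hit: break
a=env.grab_frame("scene")["image"][130:330,250:500]; b=env.grab_frame("top")["image"][110:260,210:397]
cv2.imwrite("pics/d.png",np.hstack([cv2.resize(a,(400,320)),cv2.resize(b,(400,320))]))
```

```text
0.3 False [0.4 0.2 1.1] [0.52  0.229 0.12 ] 7.7
0.42 False [ 0.9  0.7 -0.3] [0.5   0.215 0.119] 8.0
0.54 False [0.3 0.3 1.6] [0.481 0.198 0.119] 8.4
0.66 False [ 0.  -0.4 -0.2] [0.464 0.179 0.119] 8.7
0.78 False [-0.1  0.4  0.1] [0.45  0.159 0.119] 9.1
0.9 False [ 0.3 -0.1  0.1] [0.438 0.136 0.119] 9.5
1.02 False [0.4 0.6 0.6] [0.428 0.113 0.119] 9.8
1.14 False [-0.1 -0.3 -1.2] [0.422 0.088 0.119] 10.2
1.25 False [-0.9 -0.3  0.3] [0.418 0.065 0.119] 10.8
1.3 False [-0.3  0.  -0.2] [0.418 0.054 0.119] 11.2
1.34 True [-2.2  3.5  2. ] [0.418 0.048 0.119] 11.4
```

View pics/d.png

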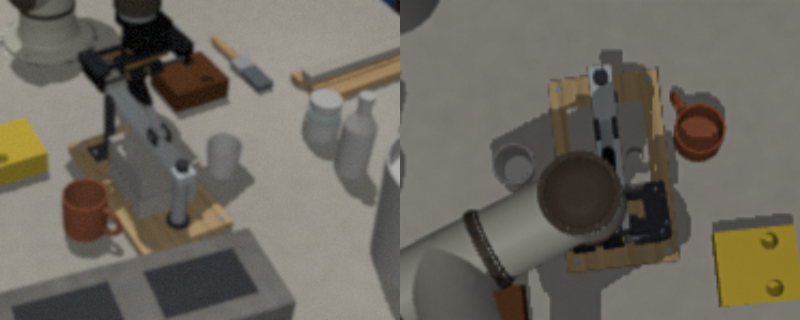

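The strap lies across the mould and the push stopped on contact force at the post. I'll back off and check before doing the lever.

Run:
```python
from h import *
p,o=push(1.3,.065); env.move_straight(p,o,rate=.15)
env.move_straight([p[0],p[1]+.1,.30],rate=.3)
t=env.grab_frame("top"); f=env.grab_frame("scene")
for n,fr in(("t",t),("s",f)):
  for k in ("lever_grip","lever_pin","strap_end"): print(n,k,[(np.round(d["xyz"],3).tolist(),round(d["score"],2)) for d in env.search_frame(fr,k)[:2]])
u=np.array([np.cos(TH+np.pi),np.sin(TH+np.pi)])
for th in (.9,.7): # predicted grip point pixels
  P=[np.r_[PIV+u*(.075+l*np.cos(th)),.152+l*np.sin(th)] for l in (0,.046,.095)]
  for fr in (t,f):
    for x in proj(fr,P): cv2.circle(fr["image"],tuple(np.int32(np.round(x))),1,(0,0,255) if th==.9 else (0,255,0),-1)
P=[np.r_[PIV,.143],np.r_[PIV+u*.235,.138]]
for fr in (t,f):
    for x in proj(fr,P): cv2.circle(fr["image"],tuple(np.int32(np.round(x))),1,(255,0,0),-1)
a=f["image"][170:270,290:415]; b=t["image"][125:245,250:400]
cv2.imwrite("pics/e.png",np.hstack([cv2.resize(a,(400,320)),cv2.resize(b,(400,320))]))
print(env.read_state()["clock"])
```

```text
t lever_grip [([0.517, 0.036, 0.191], 0.63)]
t lever_pin [([0.514, 0.033, 0.191], 0.51)]
t strap_end [([0.511, 0.038, 0.138], 0.87)]
s lever_grip [([0.521, 0.031, 0.181], 0.59)]
s lever_pin [([0.52, 0.029, 0.185], 0.56)]
s strap_end [([0.547, 0.032, 0.139], 0.83)]
13.1417
```

View pics/e.png

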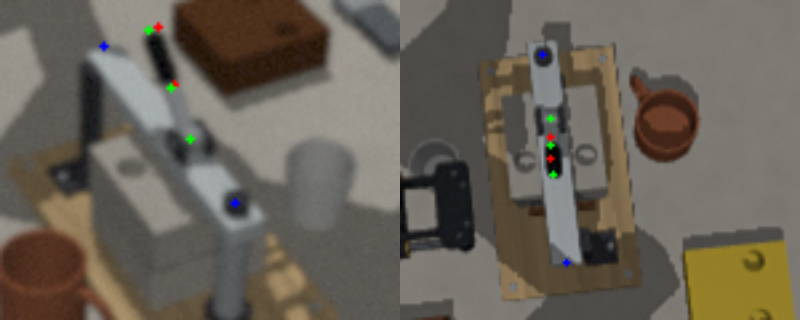

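Run:
```python
from h import *
u=np.array([np.cos(TH+np.pi),np.sin(TH+np.pi)]); o=[180,0,7.0]
def L(th,dz=0):
    r=.075+.075*np.cos(th)-.009*np.sin(th)-.0095
    return np.r_[PIV+u*r,.152+.075*np.sin(th)+.009*np.cos(th)+dz]
env.goto(L(.85,.06),o); env.move_straight(L(.85),o,rate=.12,force_limit=15)
for th in [.7,.55,.4,.28,.18,.1,.04,0,-.04,-.08,-.12]:
    last=th<.05
    hit=env.move_straight(L(th) if th>0 else np.r_[L(0)[:2],.161+.075*th],o,rate=.05 if not last else .03,force_limit=25)
    s=env.read_state(); print(th,hit,np.round(s["force"],1),np.round(s["position"],4),round(s["clock"],1))
    if hit: break
env.dwell(.4)
x=env.read_state(); print(np.round(x["force"],1))
env.move_straight(np.r_[x["position"][:2],.28],rate=.15)
env.move_straight(np.r_[x["position"][:2]+[-.03,.18],.33],rate=.3)
f=env.grab_frame("scene"); t=env.grab_frame("top")
P=[np.r_[PIV+u*(.075+l),.152] for l in (0,.046,.095)]
cv2.imwrite("pics/f.png",np.hstack([cv2.resize(f["image"][170:270,290:415],(400,320)),cv2.resize(t["image"][125:245,250:400],(400,320))]))
g=env.search_frame(f,"lever_grip"); print([(np.round(d["xyz"],3),d["score"]) for d in g[:1]],env.read_state()["clock"], np.round((proj(f,P)-[290,170])*3.2))
```

```text
0.7 False [-0.1  0.5 -0.6] [0.5116 0.0337 0.2075] 14.9
0.55 False [ 1.5 -0.3 -0.7] [0.5039 0.0327 0.1986] 15.3
0.4 False [0.2 0.6 0.2] [0.4971 0.0319 0.1888] 15.7
0.28 False [-1.4 -0.5 -0.6] [0.4933 0.0314 0.1808] 16.0
0.18 False [-0.1  1.  -0.2] [0.4908 0.0311 0.1738] 16.3
0.1 False [0.8 0.6 0.7] [0.4894 0.031  0.168 ] 16.6
0.04 False [-0.8 -0.6  2.1] [0.4888 0.0309 0.1639] 16.9
0 False [-2.8  0.1  4.5] [0.4884 0.0308 0.1614] 17.1
-0.04 False [-6.8  1.5 19.2] [0.4885 0.0308 0.1608] 17.4
-0.08 False [-13.    2.7  32.9] [0.4886 0.0307 0.1604] 17.6
-0.12 False [-19.1   2.8  46.4] [0.4887 0.0307 0.1599] 17.9
[-19.1   2.9  44.9]
[(array([0.512, 0.029, 0.159]), 0.76)] 20.225 [[188. 138.]
 [162. 106.]
 [135.  73.]]
```

View pics/f.png

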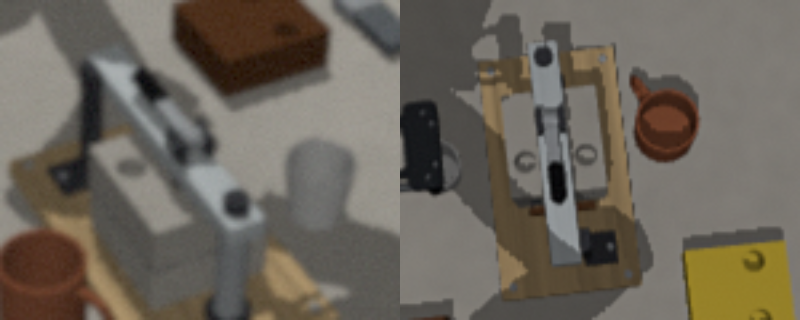

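The lever is level (grip end at about (138,72), predicted (135,73)). The strap is still against the post, nothing else has moved, and the hand is clear.

```bash
python3 -c "
from workcell import env
print(env.close_job())"
```

```text
the job is handed in; nothing more can be done
None
```

The strap is home against its post, the cam lever is pressed fully down, and the hand is clear; I handed the job in at about 20 s on the robot's clock. The final pictures show nothing else moved, but the foot force was not measured and no verdict came back.

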